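Move the filled dropping bottles to the carrier in the same order

ROBOT

A 7-joint arm with a two-finger parallel gripper is mounted at the origin on the work surface. World frame = base frame: x ahead of the robot, y to its left, z up, the work surface at z = 0. Lengths are in mm, angles in rad, forces in N, time in s.
With the tool pointing down it reaches from about 425 to 925 mm from the base axis. Payload 6.8 kg.
Tool frame: the origin (TCP) lies between the finger pads; the fingertips stand 25 mm ahead of it and the grasp point (between the pads) lies 6 mm ahead of it; y points along the fingers, x is the direction in which the jaws open and shut, and the axes are right-handed (so a half turn about y gives the same grasp; the last joint's range is limited). The gripper opens to 88 mm and grips with 3 to 60 N. Pads are 20 mm wide; open, the fingers measure 115 mm over their backs; the gripper's body (75 mm by 178 mm) begins 61 mm behind the grasp point.
Start: joints at [-1.386, 0.477, 0.022, 1.555, -0.011, 1.109, -0.083], TCP at [194.824, 646.29, 247.664] pointing down, gripper open.
Joint ranges: [-2.96, 2.96], [-0.34, 2.1], [-1.41, 1.46], [0.24, 2.44], [-1.37, 4.51], [0.17, 1.92], [-2.96, 2.96]. Speed limits (rad/s): [2.39, 2.39, 3.14, 3.14, 3.14, 3.14, 3.14].

INTERFACE

Orientations are given as a unit quaternion [w, x, y, z].
In Python, from bench import bot gives the robot as it stands. The module is installed in compiled form; this text tells all that it offers. Calls block until the motion is done:
- bot.reach(position, orientation): joint-space move of the TCP to a pose.
- bot.movel(position, rot=None, feed=150, max_force=None): straight line of the TCP; rot=None keeps the orientation; feed is the mean speed in mm/s. With max_force (N) it stops when the force on the tool has changed by that much, and returns True; else False.
- bot.move_joints(angles): joint-space move.
- bot.gripper_to(opening, effort=None): opening from 0.0 (shut) to 1.0 (fully open); effort is the grip in N (None keeps the last); returns when the fingers have stopped.
- bot.sleep(seconds).
- bot.ik(position, orientation): joint angles nearest the present ones, or None.
- bot.get_state(): the state.
- bot.get_image(name): name is "scene" or "top"; returns (picture, depth): 400x640x3 uint8, red, green, blue; 400x640 float32, mm along the optical axis (not along the pixel's ray), 0 where there is no reading.
- bot.camera_model(name): a dict with "fov_y" (degrees; the focal length in pixels is half the picture's height over the tangent of half this angle, whatever the lens; pixels are square), "cx", "cy" (the principal point, pixels), "k1" (the pictures are not rectified: a ray, as slopes to the right and down, at radius r is drawn at 1 + k1 r^2 times it, then the intrinsics apply), "rvec" (rotation vector, rad) and "tvec" (3), from world to camera coordinates, as OpenCV has them. Camera axes: x right, y down, z forward; pixel columns grow to the right and rows downward; lengths in mm; the calibration is good to about 2 mm. A picture is of the moment at which its call begins. camera_model takes no time and is no camera call.
A pose or a line that the arm cannot do raises bot.PlanningError and nothing moves.
- bot.hand_in(): hands the job in, once; it reports no verdict.
The state is a dict: "clock": time; "joint_positions": joint angles; "qd": joint speeds; "effort": joint torques, N m; "tool_pos": TCP position; "ee_rot": TCP orientation; "wrist_force": force on the tool from outside, world axes, zero at the start; "wrist_torque": the same for the moment, N m; "opening": opening from 0.0 (shut) to 1.0 (fully open).
Only numpy, scipy, OpenCV 4.12 (cv2) and the standard library are available. Lean on these libraries where they do the work, as an engineer would, in place of code of your own. Each camera call takes 0.05 s, during which the arm holds its last target.

TASK

Move the four white dropping bottles from the purple filling tray into the dark grey carrier, one to a compartment and in the same order: counting from the end with the white lip on both, the first bottle in the tray goes into the first compartment of the carrier, the second into the second, and so on. Set each one down gently, without dropping it, so that it stands upright on the compartment's floor. Leave the amber stock bottles standing where they are.

Things in the scene. Friction and masses are not known exactly. Their poses are not given: they have to be found in the camera images.
- dropper_red_center (a point): Dropping bottle with red cap, loose: white, round, upright, 98 mm tall; body 32 mm diameter up to 62 mm above its base with a red band, above it a red screw cap 23 mm diameter (70 to 84 mm up) with a pointed tip; about 60 g. Starts in a front compartment of the filling tray. This point: on its axis, half-way up, 49 mm above its base; z up its axis.
- dropper_yellow_center (a point): Dropping bottle with yellow cap, loose: white, round, upright, 98 mm tall; body 32 mm diameter up to 62 mm above its base with a yellow band, above it a yellow screw cap 23 mm diameter (70 to 84 mm up) with a pointed tip; about 60 g. Starts in a front compartment of the filling tray. This point: on its axis, half-way up, 49 mm above its base; z up its axis.
- dropper_green_center (a point): Dropping bottle with green cap, loose: white, round, upright, 98 mm tall; body 32 mm diameter up to 62 mm above its base with a green band, above it a green screw cap 23 mm diameter (70 to 84 mm up) with a pointed tip; about 60 g. Starts in a front compartment of the filling tray. This point: on its axis, half-way up, 49 mm above its base; z up its axis.
- dropper_blue_center (a point): Dropping bottle with blue cap, loose: white, round, upright, 98 mm tall; body 32 mm diameter up to 62 mm above its base with a blue band, above it a blue screw cap 23 mm diameter (70 to 84 mm up) with a pointed tip; about 60 g. Starts in a front compartment of the filling tray. This point: on its axis, half-way up, 49 mm above its base; z up its axis.
- stock_red_center (a point): Stock bottle with red cap: squat amber bottle, 46 mm diameter, 78 mm tall, red cap 35 mm diameter. Stands in a back compartment of the filling tray, straight behind the dropping bottle of that cap colour (axes about 70 mm apart), and stays there. This point: on its axis, half-way up, 39 mm above its base.
- stock_yellow_center (a point): Stock bottle with yellow cap: squat amber bottle, 46 mm diameter, 78 mm tall, yellow cap 35 mm diameter. Stands in a back compartment of the filling tray, straight behind the dropping bottle of that cap colour (axes about 70 mm apart), and stays there. This point: on its axis, half-way up, 39 mm above its base.
- stock_green_center (a point): Stock bottle with green cap: squat amber bottle, 46 mm diameter, 78 mm tall, green cap 35 mm diameter. Stands in a back compartment of the filling tray, straight behind the dropping bottle of that cap colour (axes about 70 mm apart), and stays there. This point: on its axis, half-way up, 39 mm above its base.
- stock_blue_center (a point): Stock bottle with blue cap: squat amber bottle, 46 mm diameter, 78 mm tall, blue cap 35 mm diameter. Stands in a back compartment of the filling tray, straight behind the dropping bottle of that cap colour (axes about 70 mm apart), and stays there. This point: on its axis, half-way up, 39 mm above its base.
- filling_tray: Purple tray, fixed, 160 (x) by 255 mm (y). Origin: centre of underside, on the bench; z up. Two rows of 4 open compartments, 50 by 50 mm inside, at y = +82.5, +27.5, -27.5, -82.5 mm; floor 5, wall tops 30 mm above the bench. Front row, x = -35 mm: dropping bottles; back row, x = +35 mm: stock bottles. Lip on each short end: the white one (first end) at y = +140 mm, the other purple.
- carrier: Dark grey bottle carrier, fixed, empty, turned any way round, 60 (x) by 225 mm (y) plus lips. Origin: centre of underside, on the bench; z up. One row of 4 open compartments, 50 by 50 mm inside, at x = 0, y = +82.5, +27.5, -27.5, -82.5 mm; floor 5, wall tops 30 mm above the bench. Lip on each short end: the white one (first end) at y = +124 mm, the other grey.

How it is judged:
By the outcome, as a careful person would: the job done as asked, in the order asked, and still so for the second after the job is handed in, with the robot touching nothing.
It also fails if it takes over 115 s, if anything falls off the work surface, if the arm or the gripper's body presses on something with over 40 N, if the wrist force passes 120 N, or if a joint passes its speed limit or range.

## Working session

There is one attempt and no reset: what is moved stays moved. The work goes in short steps, each a Python script; the robot and the scene stay as the last script left them, time stands still between calls to the robot, and variables do not carry over. Pictures are saved under pics/ and viewed, and the job is handed in when it is done.

```bash
mkdir -p pics; python3 - <<'E'
from bench import bot
import cv2,numpy as np
for n in("scene","top"):
    im,d=bot.get_image(n); cv2.imwrite(f"pics/{n}0.png",im[:,:,::-1]); np.savez(f"{n}0.npz",im=im,d=d)
    print(n,bot.camera_model(n), np.percentile(d,[0,5,50,95]))
print(bot.get_state())
E
```

```text
scene {'fov_y': 55.399877530935456, 'cx': 310.9251751920906, 'cy': 199.68596976296024, 'k1': -0.07359181848722926, 'rvec': array([ 0.97506007,  2.71427582, -0.6972055 ]), 'tvec': array([ 411.81649148, -272.81898333, 1020.95829582])} [   0.          684.72147827  897.38824463 1542.63897095]
top {'fov_y': 46.5047216561093, 'cx': 311.3549915913861, 'cy': 200.61050315573655, 'k1': -0.10704473308968013, 'rvec': array([ 2.14876777, -2.1508401 ,  0.13192542]), 'tvec': array([6.49085956e-01, 5.26719891e+02, 1.12195897e+03])} [   0.         1090.3411438  1179.97247314 2058.1538208 ]
{'clock': 0.1, 'joint_positions': array([-1.38609833,  0.4777017 ,  0.02234588,  1.55633796, -0.0114876 ,
        1.10927689, -0.08310646]), 'qd': array([ 9.57815937e-04, -3.87451754e-03,  1.60996099e-03, -1.87202197e-03,
       -1.76412080e-04,  1.63579819e-03, -2.78739526e-06]), 'effort': array([ 3.46231231e-03, -5.84096217e+01,  1.53945118e+00, -2.73311841e+01,
       -5.42618777e-02,  1.31299920e-02,  3.74926594e-05]), 'tool_pos': array([194.69730678, 645.79658709, 246.79569695]), 'ee_rot': array([-0.56721449,  0.56795764,  0.42129313, -0.42214209]), 'wrist_force': array([ 0.2105611 , -0.16940999, -0.42689729]), 'wrist_torque': array([-0.00773128,  0.01130256, -0.09030792]), 'opening': 0.9998272730362783}
```

View pics/scene0.png

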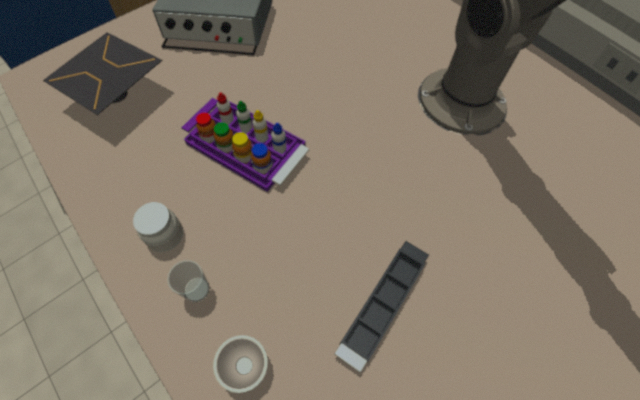

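View pics/top0.png

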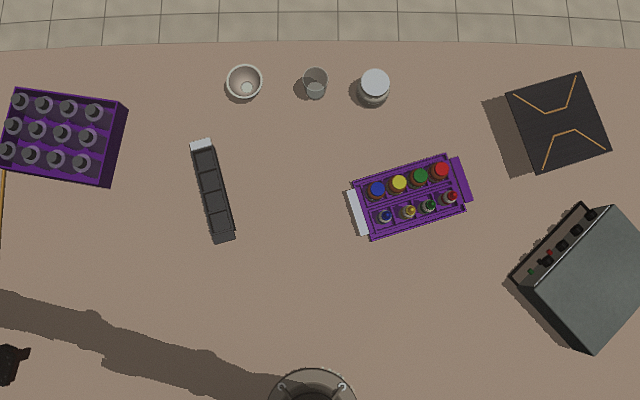

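The scene view shows the tray at (245,145) and the carrier at (383,305), with its white lip at (352,357). In the top view, the tray's white lip is at its left end (357,212), so the order is blue, yellow, green, red, with the droppers nearest the robot. The carrier's white lip is at its far end (201,145). A decoy purple crate stands at upper left.

```bash
cat > h.py <<'E'
import cv2,numpy as np
from bench import bot
def cam(n):
    c=bot.camera_model(n); f=200/np.tan(np.radians(c['fov_y'])/2)
    return np.array([[f,0,c['cx']],[0,f,c['cy']],[0,0,1]]),np.array([c['k1'],0,0,0,0.]),cv2.Rodrigues(c['rvec'])[0],c['tvec'].ravel(),c['rvec']
def ray(n,uv):
    K,D,R,t,_=cam(n); p=cv2.undistortPoints(np.array([[uv]],float),K,D).ravel()
    return -R.T@t, R.T@np.array([p[0],p[1],1.])
def onz(n,uv,z):
    o,d=ray(n,uv); return o+d*(z-o[2])/d[2]
def proj(n,P):
    K,D,R,t,rv=cam(n); return cv2.projectPoints(np.array(P,float).reshape(-1,1,3),rv,t,K,D)[0].reshape(-1,2)
def tri(u1,u2):
    o1,d1=ray("scene",u1);o2,d2=ray("top",u2)
    A=np.stack([d1,-d2],1); s=np.linalg.lstsq(A,o2-o1,rcond=None)[0]
    a=o1+s[0]*d1;b=o2+s[1]*d2
    return (a+b)/2,np.linalg.norm(a-b)
def pts(n,d):
    "world points of depth image"
    K,D,R,t,_=cam(n); v,u=np.mgrid[:400,:640]
    p=cv2.undistortPoints(np.stack([u,v],-1).reshape(-1,1,2).astype(float),K,D).reshape(-1,2)
    X=np.c_[p,np.ones(len(p))]*d.reshape(-1,1)
    return ((X-t)@R).reshape(400,640,3)
E
python3 - <<'E'
from h import *
for n,(x0,y0,x1,y1) in(("top",(330,140,490,250)),("scene",(170,80,320,200))):
    z=np.load(n+"0.npz"); im=z['im']; P=pts(n,z['d'])
    print(n,'bench z',np.median(P[260:300,330:400,2]) if n=="top" else np.median(P[200:240,330:380,2]))
    hsv=cv2.cvtColor(im,cv2.COLOR_RGB2HSV); H,S,V=cv2.split(hsv)
    box=np.zeros((400,640),bool);box[y0:y1,x0:x1]=1
    for c,m in dict(red=((H<5)|(H>175)),yellow=(H>20)&(H<32),green=(H>45)&(H<80),blue=(H>105)&(H<124)).items():
        m=(m&box&(S>130)&(V>60)).astype(np.uint8)
        k,l,st,ce=cv2.connectedComponentsWithStats(m)
        for i in range(1,k):
            if st[i,4]>=12: print(c,st[i],ce[i].round(1), P[l==i].mean(0).round(0), 'zmax',P[l==i][:,2].max().round(0))
    a=im[y0:y1,x0:x1,::-1]; cv2.imwrite(f"pics/{n}_tray.png",cv2.resize(a,None,fx=5,fy=5,interpolation=cv2.INTER_CUBIC))
z=np.load("top0.npz");P=pts("top",z['d']);
a=z['im'][125:260,170:260,::-1];cv2.imwrite("pics/top_car.png",cv2.resize(a,None,fx=4,fy=4,interpolation=cv2.INTER_CUBIC))
print('crate',np.nanmax(P[90:190,0:120,2]),'scope',np.nanmax(P[200:360,500:640,2]),'black plate',P[120,555],P[140,10])
E
```

```text
top bench z -0.46086265397814796
red [434 162  15  14 159] [441.1 168.5] [ 598. -315.   81.] zmax 88.0
red [448 191   9  10  68] [451.9 195.2] [ 532. -335.   93.] zmax 106.0
yellow [392 175  15  14 167] [398.9 181.5] [ 567. -211.   79.] zmax 88.0
yellow [406 205   9  10  43] [410.1 209.4] [ 495. -228.  117.] zmax 1181.0
green [414 168  14  14 142] [420.2 175. ] [ 582. -262.   82.] zmax 89.0
blue [370 182  15  14 159] [377.2 188.6] [ 547. -156.   96.] zmax 1181.0
blue [382 211  10   9  51] [386.8 215.1] [ 482. -174.  115.] zmax 1181.0
scene bench z -0.9182905256794189
red [217  92   9  12  72] [221.4  97.9] [ 537. -332.   90.] zmax 102.0
red [220 108  11   7  33] [225.5 112.4] [ 540. -324.   47.] zmax 54.0
red [197 113  15  13 134] [203.5 119.5] [ 604. -305.   85.] zmax 759.0
yellow [254 110   9  12  83] [257.9 115.7] [ 502. -232.   89.] zmax 102.0
yellow [255 127  11   6  37] [260.4 130.4] [ 506. -224.   46.] zmax 52.0
yellow [231 132  18  16 199] [239.5 139.3] [ 569. -211.   77.] zmax 85.0
yellow [234 152  17   6  32] [242.2 155.3] [ 579. -195.   42.] zmax 46.0
green [237 102   9   8  41] [240.9 105.8] [ 523. -265.  109.] zmax 759.0
green [214 123  15  12 141] [220.7 128.1] [ 587. -258.   86.] zmax 759.0
blue [273 123   9  11  69] [277.  128.5] [ 491. -172.   90.] zmax 104.0
blue [252 143  16  15 178] [259.3 149.7] [ 553. -156.   81.] zmax 86.0
blue [273 142  10   3  18] [278.3 143.1] [ 496. -166.   46.] zmax 51.0
crate 1181.0801457093369 scope 1181.0801457093369 black plate [ 720.99858057 -607.97192871   91.76461999] [692.91348597 811.3364261   31.51507789]
```

```bash
python3 -c "
import cv2
for n in('top_tray','scene_tray'):
  a=cv2.imread(f'pics/{n}.png');print(a.shape)"
```

```text
(550, 800, 3)
(600, 750, 3)
```

View pics/top_tray.png

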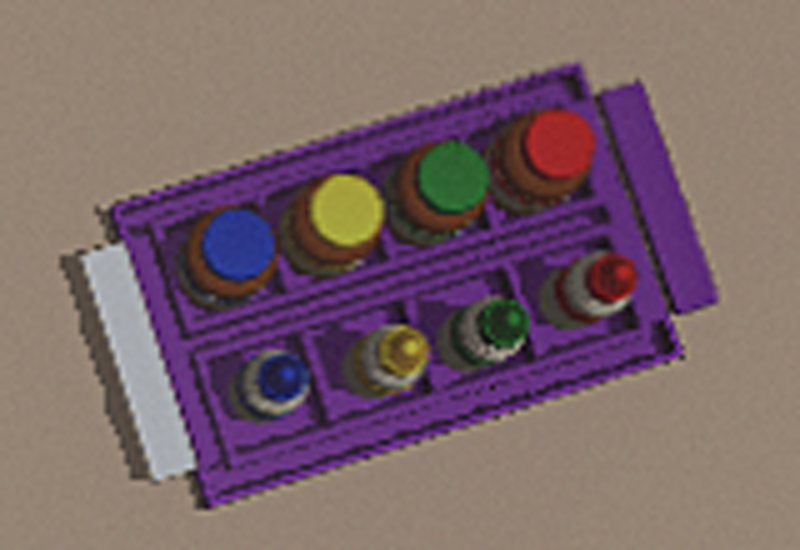

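View pics/scene_tray.png

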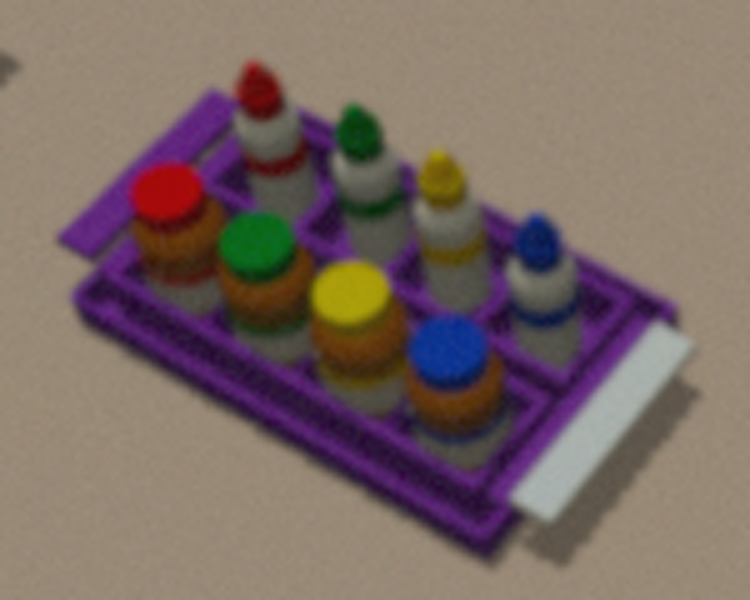

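View pics/top_car.png

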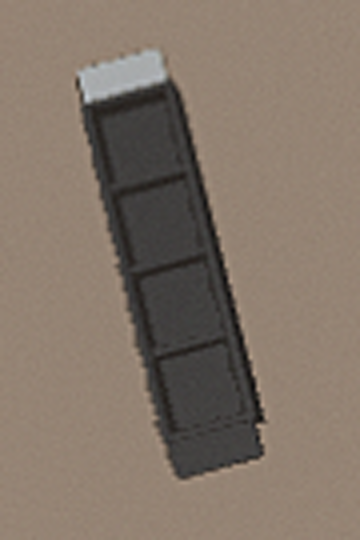

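The tray crops show blue at about (386,215), yellow (410,209), green (431,204) and red (452,195) in top pixels, all upright. The carrier is empty. Next I triangulate the bottle caps and fit both rectangles.

```bash
cat > meas.py <<'E'
from h import *
def blobs(n,im,box,smin=110):
    x0,y0,x1,y1=box; H,S,V=cv2.split(cv2.cvtColor(im,cv2.COLOR_RGB2HSV)); b=np.zeros((400,640),bool);b[y0:y1,x0:x1]=1
    out={}
    for c,m in dict(red=((H<6)|(H>174)),yellow=(H>19)&(H<33),green=(H>42)&(H<85),blue=(H>104)&(H<125)).items():
        m=(m&b&(S>smin)&(V>40)).astype(np.uint8); k,l,st,ce=cv2.connectedComponentsWithStats(m)
        out[c]=[(ce[i],st[i]) for i in range(1,k) if st[i,4]>=25]
    return out
if __name__=="__main__":
    T=np.load("top0.npz");S=np.load("scene0.npz")
    bt=blobs("top",T['im'],(360,155,470,230)); bs=blobs("scene",S['im'],(190,85,292,165))
    for c in bt:
        for a,sa in bt[c]:
            for b,sb in bs[c]:
                X,e=tri(b,a)
                if e<6 and 70<X[2]<105: print(c,a.round(1),b.round(1),sa[4],sb[4],X.round(1),'err',e.round(1))
    # rectangles
    for n,d,(x0,y0,x1,y1) in(("top",T,(180,130,245,250)),("scene",S,(330,235,435,375))):
        im=d['im'].astype(int);P=pts(n,d['d']); b=np.zeros((400,640),bool);b[y0:y1,x0:x1]=1
        sel=b&(P[...,2]>22)&(P[...,2]<36)
        dark=sel&(im.max(2)<90); wh=sel&(im.min(2)>110)
        for nm,s in(("dark",dark),("white",wh)):
            r=cv2.minAreaRect(P[s][:,:2].astype(np.float32)); print(n,nm,s.sum(),np.round(r[0],1),np.round(r[1],1),round(r[2],2),'z',np.median(P[s][:,2]).round(1))
        # colour outline
        out=b&((im.max(2)<85)); print('  bench z dark hist',np.histogram(P[out][:,2],[-20,2,8,14,20,26,32,40])[0])
E
python3 meas.py
```

```text
red [441.  168.6] [203.5 119.4] 168 140 [ 600.1 -316.7   73. ] err 0.8
red [451.7 195.3] [221.3  97.7] 73 78 [ 533.6 -338.    82.8] err 2.4
yellow [398.8 181.7] [238.8 139.7] 171 225 [ 568.8 -213.    72.4] err 3.1
yellow [410.2 209.6] [258.  115.7] 49 86 [ 498.8 -236.1   82.4] err 0.8
green [420.2 175.1] [221.1 128.8] 155 163 [ 583.9 -264.7   74.3] err 1.1
green [431.4 204.1] [241.3 106.5] 34 67 [ 511.8 -287.8   79.5] err 0.4
blue [377.1 188.6] [259.2 149.7] 162 183 [ 551.  -159.1   75.3] err 1.6
blue [386.4 214.9] [276.9 128.4] 69 73 [ 486.5 -179.2   80.3] err 1.3
top dark 846 [548.2 250.5] [255.2  61.4] 15.43 z 28.5
top white 182 [675.7 285.7] [23.5 56.9] 16.39 z 29.4
  bench z dark hist [ 246 1048  173   98  204  603   74]
scene dark 1186 [548.2 250.5] [246.9  59.9] 15.6 z 28.4
scene white 437 [678.6 285.6] [24.2 56.5] 15.0 z 28.9
  bench z dark hist [ 166 2156  118  128  261  897    8]
```

```bash
python3 - <<'E'
from h import *
for n in("top","scene"): print(n,ray(n,(320,200))[0].round(0))
D=dict(blue=((386.4,214.9),(276.9,128.4)),yellow=((410.2,209.6),(258.,115.7)),green=((431.4,204.1),(241.3,106.5)),red=((451.7,195.3),(221.3,97.7)))
for c,(a,b) in D.items(): print(c,onz("top",a,89).round(1),onz("top",a,85).round(1),onz("scene",b,89).round(1),onz("scene",b,85).round(1))
S=dict(blue=((377.1,188.6),(259.2,149.7)),yellow=((398.8,181.7),(238.8,139.7)),green=((420.2,175.1),(221.1,128.8)),red=((441,168.6),(203.5,119.4)))
for c,(a,b) in S.items(): print('stock',c,onz("top",a,83).round(1),onz("scene",b,80).round(1))
# tray outline: purple top surface from depth
for n,(x0,y0,x1,y1) in(("top",(330,140,490,250)),("scene",(170,80,320,200))):
    z=np.load(n+"0.npz"); P=pts(n,z['d']);im=z['im'].astype(int);b=np.zeros((400,640),bool);b[y0:y1,x0:x1]=1
    s=b&(P[...,2]>20)&(P[...,2]<36)
    r=cv2.minAreaRect(P[s][:,:2].astype(np.float32));print(n,'tray',r)
    w=s&(im.min(2)>100)&(im.max(2)-im.min(2)<40);r=cv2.minAreaRect(P[w][:,:2].astype(np.float32));print('white',w.sum(),r)
E
```

```text
top [ 376.   -9. 1181.]
scene [787. 299. 759.]
blue [ 485.3 -177.5   89. ] [ 485.7 -178.1   85. ] [ 490.9 -173.5   89. ] [ 489.1 -176.4   85. ]
yellow [ 497.7 -234.4   89. ] [ 498.2 -235.2   85. ] [ 501.9 -231.2   89. ] [ 500.2 -234.4   85. ]
green [ 510.8 -285.6   89. ] [ 511.2 -286.6   85. ] [ 515.6 -279.3   89. ] [ 513.9 -282.8   85. ]
red [ 531.8 -335.4   89. ] [ 532.4 -336.6   85. ] [ 536.5 -333.3   89. ] [ 535.  -337.1   85. ]
stock blue [ 549.1 -157.4   83. ] [ 553.1 -156.8   80. ]
stock yellow [ 565.8 -210.    83. ] [ 572.3 -208.5   80. ]
stock green [ 581.9 -262.3   83. ] [ 585.9 -260.5   80. ]
stock red [ 597.9 -313.7   83. ] [ 602.3 -310.7   80. ]
top tray ((541.4899291992188, -247.7930908203125), (160.7771759033203, 304.1993103027344), 17.436338424682617)
white 448 ((552.52392578125, -239.27894592285156), (119.365234375, 305.275390625), 22.84016227722168)
scene tray ((544.0718383789062, -247.30226135253906), (158.9822998046875, 303.50445556640625), 17.043874740600586)
white 471 ((543.7589111328125, -246.47084045410156), (120.35763549804688, 301.4878234863281), 17.31010627746582)
```

Both views agree to about 3 mm. I'll plan the inverse kinematics, with the jaws along tray x at pickup and across the carrier row at placing, then overlay the estimated compartments on the image as a check.

```bash
cat > plan.py <<'E'
from h import *
from scipy.spatial.transform import Rotation as Ro
B=dict(blue=(487,-178),yellow=(499.3,-234.5),green=(512.7,-284.5),red=(533.5,-336))
ORDER=["blue","yellow","green","red"]
ct=np.radians(15.4); cy=np.array([np.cos(ct),np.sin(ct)]); cx=np.array([np.sin(ct),-np.cos(ct)])
CC=np.array([558.5,253.2]); SL=dict(zip(ORDER,[CC+cy*y for y in(82.5,27.5,-27.5,-82.5)]))
def q(deg):
    a=np.radians(deg);x=np.array([np.cos(a),np.sin(a),0]);y=np.array([0,0,-1.]);z=np.cross(x,y)
    r=Ro.from_matrix(np.stack([x,y,z],1)).as_quat(); return np.r_[r[3],r[:3]]
E
python3 - <<'E'
from plan import *
lo=[-2.96,-.34,-1.41,.24,-1.37,.17,-2.96];
for c in ORDER:
    for d in(17.2,197.2):
        for z in (63,215): j=bot.ik((*B[c],z),q(d)); print(c,d,z,None if j is None else np.round(j,2))
    for d in(105.4,-74.6):
        for z in (63,215): j=bot.ik((*SL[c],z),q(d)); print('   slot',SL[c].round(0),d,z,None if j is None else np.round(j,2))
for n in("top","scene"):
    im=np.load(n+"0.npz")['im'][:,:,::-1].copy()
    for y in(82.5,27.5,-27.5,-82.5):
        for z,col in((30,(0,255,255)),(5,(0,0,255))):
            p=[[*(CC+cy*(y+a)+cx*b),z] for a,b in((25,25),(25,-25),(-25,-25),(-25,25))]
            cv2.polylines(im,[proj(n,p).round().astype(int)],1,col,1)
    s=im[130:250,180:245] if n=="top" else im[235:375,330:435]
    cv2.imwrite(f"pics/ov_{n}.png",cv2.resize(s,None,fx=4,fy=4,interpolation=cv2.INTER_NEAREST))
E
```

```text
blue 17.2 63 [-0.35  0.62  0.77  2.11 -0.7   0.68  1.19]
blue 17.2 215 [-0.5   0.36  0.92  2.   -0.35  0.94  0.9 ]
blue 197.2 63 [-0.61  0.98  1.26  2.12 -1.16  1.04 -1.54]
blue 197.2 215 [-0.7   0.57  1.29  2.01 -0.64  1.05 -1.95]
   slot [638. 275.] 105.4 63 [-0.53  0.7   0.05  1.63 -0.05  0.81  1.38]
   slot [638. 275.] 105.4 215 [-0.57  0.54  0.11  1.54 -0.06  1.07  1.39]
   slot [638. 275.] -74.6 63 [-0.88  0.79  0.59  1.66 -0.54  0.86 -1.37]
   slot [638. 275.] -74.6 215 [-0.93  0.62  0.66  1.57 -0.41  1.1  -1.47]
yellow 17.2 63 [-0.15  0.62  0.64  2.02 -0.57  0.68  1.15]
yellow 17.2 215 [-0.25  0.38  0.73  1.92 -0.31  0.95  0.93]
yellow 197.2 63 [-0.49  1.02  1.26  2.04 -1.17  1.08 -1.48]
yellow 197.2 215 [-0.55  0.65  1.28  1.94 -0.71  1.11 -1.82]
   slot [585. 261.] 105.4 63 [-0.55  0.63  0.05  1.78 -0.05  0.73  1.36]
   slot [585. 261.] 105.4 215 [-0.6   0.45  0.11  1.68 -0.06  1.01  1.37]
   slot [585. 261.] -74.6 63 [-0.91  0.71  0.56  1.8  -0.51  0.78 -1.39]
   slot [585. 261.] -74.6 215 [-0.98  0.52  0.66  1.71 -0.36  1.04 -1.5 ]
green 17.2 63 [ 0.02  0.62  0.51  1.93 -
[... 311 characters left out ...]
  0.13  1.81 -0.05  0.97  1.35]
   slot [532. 246.] -74.6 63 [-0.94  0.63  0.53  1.94 -0.48  0.7  -1.41]
   slot [532. 246.] -74.6 215 [-1.05  0.43  0.67  1.84 -0.31  0.98 -1.55]
red 17.2 63 [ 0.1   0.68  0.51  1.83 -0.46  0.76  1.16]
red 17.2 215 [-0.13  0.57  0.86  1.74 -0.49  1.06  1.19]
red 197.2 63 [-0.29  1.11  1.26  1.85 -1.17  1.17 -1.43]
red 197.2 215 [-0.31  0.81  1.27  1.75 -0.82  1.23 -1.66]
   slot [479. 231.] 105.4 63 [-0.62  0.5   0.07  2.04 -0.06  0.6   1.32]
   slot [479. 231.] 105.4 215 [-0.69  0.28  0.14  1.94 -0.05  0.93  1.32]
   slot [479. 231.] -74.6 63 [-0.97  0.56  0.51  2.06 -0.46  0.63 -1.44]
   slot [479. 231.] -74.6 215 [-1.12  0.33  0.68  1.97 -0.25  0.93 -1.61]
```

View pics/ov_top.png

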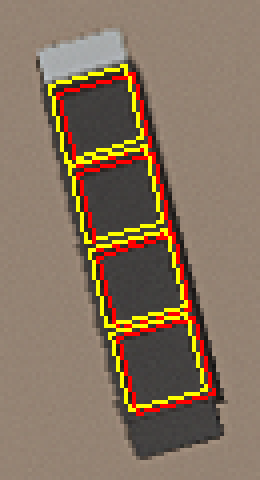

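View pics/ov_scene.png

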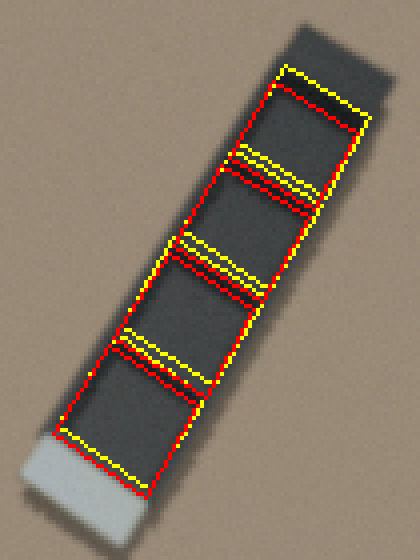

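The overlay outlines match the compartments in both views to within about 2–3 mm (top pixels x 192–233, y 148–233). Now the first bottle.

```bash
cat > act.py <<'E'
from plan import *
QT,QC=q(17.2),q(105.4)
st=bot.get_state
def shot(tag):
    for n in("top","scene"):
        im,d=bot.get_image(n); np.savez(f"{n}_{tag}.npz",im=im,d=d); cv2.imwrite(f"pics/{n}_{tag}.png",im[:,:,::-1])
def say(t): s=st(); print(t,round(s['clock'],1),s['tool_pos'].round(1),'F',s['wrist_force'].round(1),'op',round(s['opening'],3))
def pick(c,dx=0):
    x,y=B[c]; bot.gripper_to(.55); bot.reach((x,y,230),QT); say('above')
    hit=bot.movel((x,y,85),feed=150,max_force=8); hit=hit or bot.movel((x,y,63),feed=60,max_force=6); say(f'down {hit}')
    if hit: return False
    bot.gripper_to(0.2,effort=15); say('grip')
    bot.movel((x,y,90),feed=60); bot.movel((x,y,230),feed=180); say('lifted'); return st()['opening']>.3
def place(c):
    x,y=SL[c]; bot.reach((x,y,230),QC); say('over slot')
    hit=bot.movel((x,y,72),feed=150,max_force=8); say(f'low {hit}')
    if hit: return False
    bot.sleep(.3)
    hit=bot.movel((x,y,60),feed=15,max_force=2.5); say(f'touch {hit}')
    z=st()['tool_pos'][2]
    return hit
def release(c):
    x,y=SL[c]; bot.gripper_to(.55); say('open'); p=st()['tool_pos']
    bot.movel((p[0],p[1],p[2]+25),feed=50); bot.movel((p[0],p[1],230),feed=200); say('up')
E
python3 - <<'E'
from act import *
bot.reach((500,150,330),q(60)); say('mid')
print(pick("blue")); shot("b1")
E
```

```text
mid 2.2 [499.8 151.4 329.8] F [ 0.   0.1 -0.1] op 0.999
above 4.3 [ 488.  -176.4  230.2] F [ 1.1 -0.4 -0.5] op 0.552
down False 5.9 [ 486.7 -178.1   62.7] F [-0.4  0.1  0. ] op 0.55
grip 6.3 [ 487.2 -178.1   63.2] F [0.5 0.  1. ] op 0.361
lifted 7.8 [ 486.4 -177.6  229.1] F [-1.3  0.1 -0.9] op 0.361
True
```

View pics/scene_b1.png

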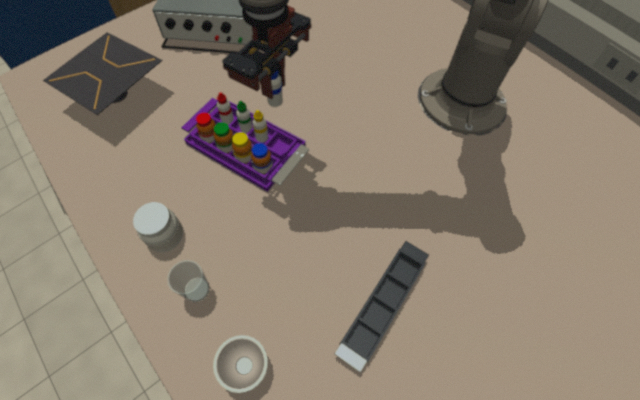

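```bash
python3 - <<'E'
from act import *
print(place("blue")); shot("b2")
E
```

```text
over slot 9.7 [638.6 272.9 230.3] F [-0.   0.5 -0.8] op 0.359
low False 10.9 [638.9 275.3  73.2] F [ 0.3  1.4 -1.1] op 0.366
touch True 11.8 [637.9 275.2  63.1] F [-0.3  0.5  4.2] op 0.363
True
```

View pics/scene_b2.png

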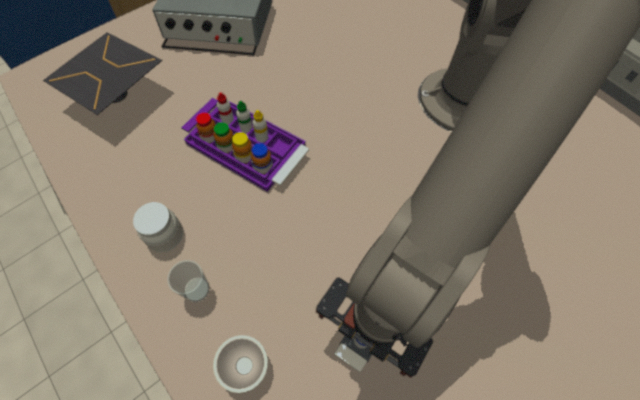

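The first picture shows blue held in the gripper at (276,85) with the rest of the tray untouched. The second shows it lowered at the white-lip end, (360,340). Contact came at z 63.1 against 63.2 when gripped, so it is on the compartment floor. I'll release it and look before continuing.

```bash
python3 - <<'E'
from act import *
release("blue"); print(pick("yellow")); shot("y1")
E
python3 - <<'E'
import cv2,numpy as np
a=cv2.imread('pics/top_y1.png')[125:260,170:260];b=cv2.imread('pics/scene_y1.png')[220:390,310:450]
f=lambda i,k:cv2.resize(i,None,fx=k,fy=k,interpolation=cv2.INTER_CUBIC)
a=f(a,4)[:540];b=f(b,3);b=cv2.copyMakeBorder(b,0,540-b.shape[0],0,0,cv2.BORDER_CONSTANT)
cv2.imwrite('pics/cmp_y1.png',np.hstack([a,b]))
E
```

```text
open 12.4 [637.1 274.8  62.2] F [-0.5  0.8  0.7] op 0.552
up 13.9 [636.2 274.7 228.6] F [-0.2  0.2 -1. ] op 0.548
above 16.0 [ 500.3 -233.2  229.8] F [0.4 0.3 0.2] op 0.551
down False 17.6 [ 499.  -234.6   62.7] F [ 0.6 -0.4 -0.4] op 0.555
grip 18.0 [ 499.4 -234.6   63.2] F [-0.5 -0.3  1.5] op 0.361
lifted 19.6 [ 498.7 -234.   229. ] F [-0.1  0.6 -1.5] op 0.363
True
```

View pics/cmp_y1.png

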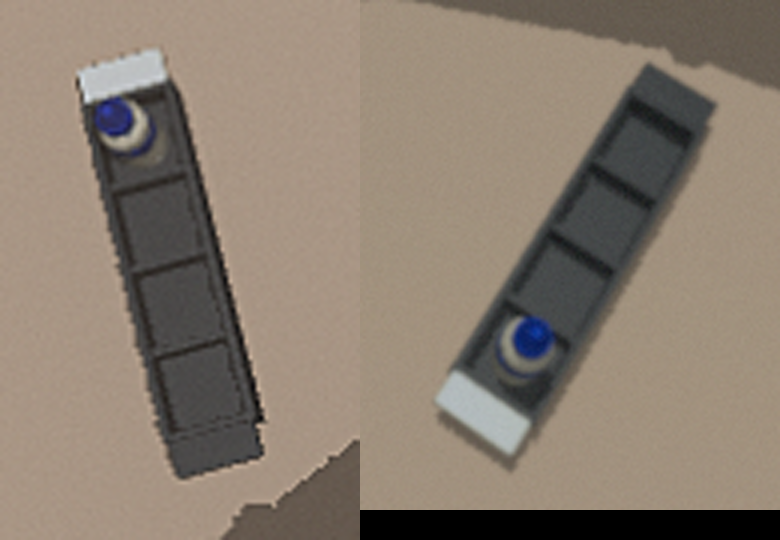

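View pics/scene_y1.png

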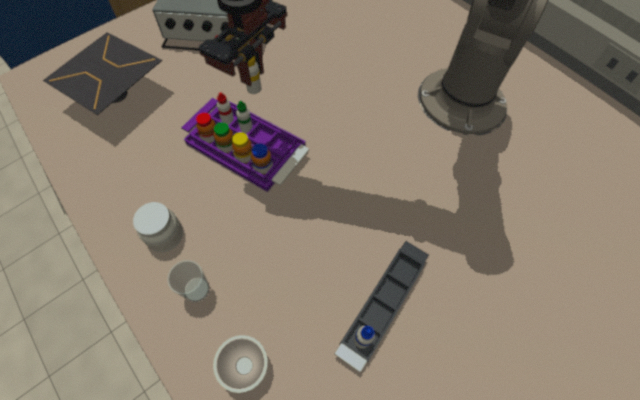

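Blue stands upright in the first compartment, with its cap at about (198,154) in the top view and (367,333) in the scene. Yellow is in the gripper, and green and red are untouched in the tray. Continuing with the others.

```bash
python3 - <<'E'
from act import *
print(proj("top",[[637,275,89]]),proj("scene",[[637,275,89]]))
h=place("yellow"); z=st()['tool_pos'][2]; print(h,z)
if h and abs(z-63.2)<2:
    release("yellow"); print(pick("green")); shot("g1")
E
```

```text
[[197.70910065 152.72047606]] [[367.6911038  331.13947873]]
over slot 21.5 [585.5 258.4 230.3] F [ 0.2  0.4 -1.2] op 0.362
low False 22.7 [585.7 260.6  73. ] F [-0.   0.3 -0.2] op 0.362
touch True 23.6 [585.  260.3  63.1] F [ 0.2 -0.5  4.1] op 0.36
True 63.110744529911415
open 24.1 [584.1 260.4  62.4] F [ 0.5 -0.4 -0.5] op 0.551
up 25.6 [583.3 260.4 228.7] F [ 0.3  0.6 -0.7] op 0.551
above 27.8 [ 513.7 -283.2  229.8] F [-0.  -1.2  0.1] op 0.549
down False 29.4 [ 512.5 -284.5   62.7] F [ 0.5 -0.2  0.6] op 0.549
grip 29.8 [ 512.9 -284.6   63.2] F [ 0.3 -0.1  0.2] op 0.359
lifted 31.3 [ 512.2 -283.9  229. ] F [ 0.3 -0.1 -1.5] op 0.365
True
```

View pics/scene_g1.png

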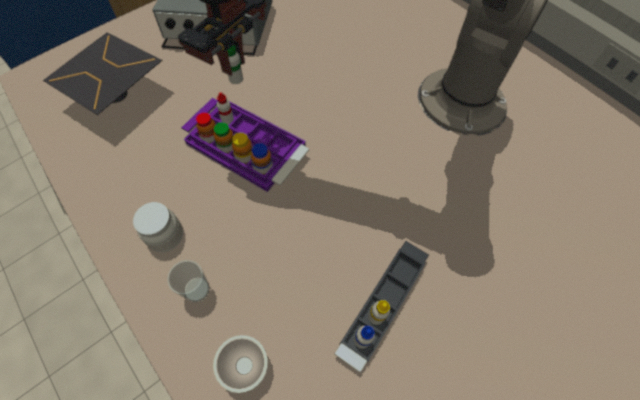

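Blue (367,333) and yellow (382,307) stand in compartments 1 and 2, green is held at (233,60), and only red is left at (223,104).

```bash
python3 - <<'E'
from act import *
ok=True
h=place("green"); z=st()['tool_pos'][2]; print(h,z)
if h and abs(z-63.2)<2:
    release("green"); p=pick("red"); print(p)
    if p:
        h=place("red"); z=st()['tool_pos'][2]; print(h,z)
        if h and abs(z-63.2)<2:
            release("red"); bot.reach((480,40,380),q(60)); say('clear')
shot("f")
T=np.load("top_f.npz");S=np.load("scene_f.npz")
from meas import blobs
bt=blobs("top",T['im'],(180,130,245,250),90); bs=blobs("scene",S['im'],(330,235,435,375),90)
for c in ORDER: print(c,SL[c].round(0),[a[0].round(1) for a in bt[c]],[a[0].round(1) for a in bs[c]],'expect',proj("top",[[*SL[c],90]]).round(1),proj("scene",[[*SL[c],90]]).round(1))
bt=blobs("top",T['im'],(360,155,470,230));print({c:[a[0].round(1) for a in v] for c,v in bt.items()})
a=T['im'][125:260,170:260,::-1];b=S['im'][220:390,310:450,::-1]
f=lambda i,k:cv2.resize(i,None,fx=k,fy=k,interpolation=cv2.INTER_CUBIC)
cv2.imwrite('pics/cmp_f.png',np.hstack([f(a,4),cv2.copyMakeBorder(f(b,3),0,30,0,0,cv2.BORDER_CONSTANT)]))
E
```

```text
over slot 33.4 [532.6 244.3 230.2] F [-1.5 -0.5 -0.9] op 0.36
low False 34.6 [532.7 246.1  72.8] F [-0.8 -0.8 -0.7] op 0.361
touch True 35.5 [531.9 245.9  63.1] F [-0.   0.7  4. ] op 0.363
True 63.103092770121826
open 35.9 [531.2 245.7  62.6] F [ 0.7 -0.6  0.5] op 0.552
up 37.4 [530.3 245.6 228.8] F [ 0.3  0.3 -0. ] op 0.55
above 39.8 [ 534.5 -334.6  229.8] F [ 0.   1.1 -0.5] op 0.549
down False 41.4 [ 533.3 -336.    62.6] F [ 0.2  0.4 -0.6] op 0.547
grip 41.8 [ 533.7 -336.1   63.2] F [ 0.6 -0.2  1.2] op 0.363
lifted 43.3 [ 533.  -335.4  228.8] F [-0.3  0.1 -0.5] op 0.362
True
over slot 45.4 [479.6 230.1 230.1] F [ 0.6 -0.3 -0.4] op 0.362
low False 46.6 [479.5 231.5  72.7] F [-0.4 -0.8 -0.4] op 0.358
touch True 47.5 [478.9 231.5  63. ] F [-0.2 -0.2  4.2] op 0.36
True 62.988937472626404
open 48.0 [478.3 231.1  62.6] F [-0.1  0.3  0.2] op 0.553
up 49.5 [477.5 230.9 229. ] F [0.3 0.  0. ] op 0.55
clear 50.4 [479.6  41.5 378.9] F [0.1 0.7 0.2] op 0.551
blue [638. 275.] [array([198. , 153.9])] [array([367.4, 331.9])] expect [[197.6 152.2]] [[367.4 331.5]]
yellow [585. 261.] [array([203. , 174.6]), array([210.2, 179.9])] [array([382.9, 306.3]), array([374.8, 316. ])] expect [[202.8 173.7]] [[383.6 305. ]]
green [532. 246.] [array([208.3, 197. ])] [array([398. , 281.5])] expect [[208.1 195.5]] [[398.8 280. ]]
red [479. 231.] [array([213.6, 218.1])] [array([411.8, 258.8]), array([404.2, 270.4])] expect [[213.6 217.7]] [[412.9 256.5]]
{'red': [array([440.9, 168.6])], 'yellow': [array([398.9, 181.7])], 'green': [array([420.2, 175.1])], 'blue': [array([377.2, 188.5])]}
```

View pics/cmp_f.png

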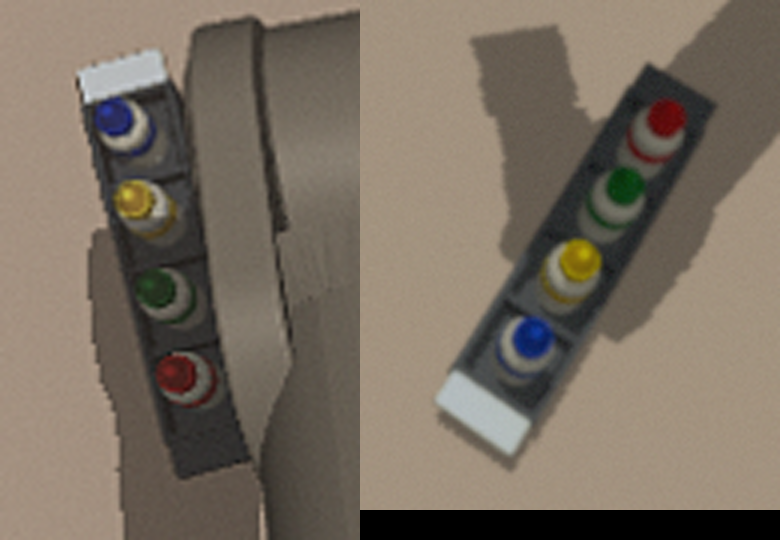

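View pics/scene_f.png

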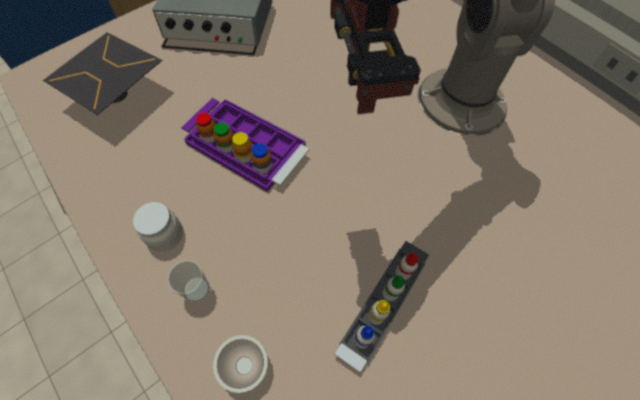

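All four bottles stand upright in the carrier, in order from the white lip: blue (367,332), yellow (383,306), green (398,281), red (412,259). The stock bottles have not moved and the arm is clear.

```bash
python3 -c "
from bench import bot
bot.hand_in()"
```

```text
the job is handed in; nothing more can be done
```

All four dropping bottles are in the carrier, one to a compartment and in tray order from the white lip: blue, yellow, green, red. I gripped each by the body and lowered it slowly until it touched the floor. Contact came at z 63.0–63.1 mm, against 63.2 mm when it was gripped, and only then did I let go.

The last pictures, taken before hand-in, showed:
- **Dropping bottles:** all four stand upright, with cap positions within about 2.5 pixels of those expected.
- **Stock bottles:** the amber bottles' caps are within 0.1 pixel of where they started.
- **Robot:** it was clear of everything, and the clock read about 50 s.

No check failed. The two cameras differed by up to about 5 mm on the first bottle positions, so I averaged them, and all four grasps held.

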